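# Reset a telescoping cradle for the next heat sink

### The arm

A 7-joint arm with a two-finger parallel gripper is mounted at the origin on a cart in front of the work surface, level with it; the furniture and walls round the work are solid. World frame = base frame: x ahead of the robot, y to its left, z up, the work surface at z = 0. Lengths are in m, angles in rad, forces in N, time in s.
With the tool pointing down it reaches from about 0.425 to 0.95 m from the base axis. Payload 4.7 kg.
Tool frame: the origin (TCP) lies on the centre line of the jaws, within the pads' length; the fingertips stand 14 mm ahead of it and the grasp point (between the pads) lies 5 mm behind it; z points along the fingers, y is the line along which they close (so a half turn about z gives the same grasp; the last joint's range is limited). The gripper opens to 87 mm and grips with 3 to 60 N. Pads are 19 mm wide; open, the fingers measure 117 mm over their backs; the gripper's body (75 mm by 190 mm) begins 51 mm behind the grasp point.
Start: joints at [-1.183, 0.469, -0.049, 1.532, 0.024, 1.141, -0.082], TCP at [0.273, 0.617, 0.237] pointing down, gripper open.
Joint ranges: [-2.59, 2.59], [-0.33, 1.99], [-1.39, 1.29], [0.1, 2.45], [-1.04, 4.18], [0.21, 1.99], [-2.66, 2.66]. Speed limits (rad/s): [2.57, 2.57, 3.14, 3.14, 3.14, 3.14, 3.14].

### API

Orientations are given as a unit quaternion [w, x, y, z].
In Python, from station import bot, optics, observe gives the robot as it stands (bot), with the cameras (optics) and the readings as plain functions.
- The arm moves only by the shell command python3 nudge.py 'ROWS' [OPENING]. ROWS is rows parted by semicolons, their numbers by spaces, 1 to 8 of them, each of 6 numbers: dx, dy, dz in m, then a rotation vector rx, ry, rz in rad; each row is the pose to reach, as a shift and turn from the pose commanded when the command began, along the tool's axes at that moment; what a row does not reach only later rows make up. A row lasts 1/10 s, in which the tool goes at most 0.05 m and 0.15 rad, less where a joint would pass 70% of its speed; a pose out of reach is approached as far as the arm can. OPENING is the finger opening in m, set as the command begins (- or left out keeps the last). The fingers move at their own pace and stop on an object; the grip force is fixed at half the most. Time passes only in rows, so rows that do not move let the fingers close. It prints the time, the measured TCP pose, the force, the opening and the grip force at its end.
- observe(): the state, without advancing time (a new reading comes with each control period).
- optics.read_camera(name): name is "side" or "top" or "wrist"; returns the picture (384x512x3 uint8, red, green, blue); there is no depth.
- optics.camera_params(name): a dict with "mtx" (3x3 intrinsics, pixels), "dist" ([k1, k2, p1, p2, k3] as OpenCV has them; the pictures are not rectified), "R" (3x3) and "t" (3): a world point X has camera coordinates R X + t; the wrist camera has in their place "mount" (4x4, takes a point from camera to tool coordinates, whose origin is the TCP and whose axes are the flange's). Camera axes: x right, y down, z forward; pixel columns grow to the right and rows downward; lengths in m; the calibration is good to about 2 mm. A picture is of the moment at which its call begins: read the wrist's pose just before it. camera_params takes no time and is no camera call.
- bot.finish_job(): hands the job in; it is judged then, once.
The state is a dict: "time": time; "qpos": joint angles; "dq": joint speeds; "effort": joint torques, N m; "tool_pos": TCP position; "ee_rot": TCP orientation; "ft_force": force on the tool from outside, world axes, zero at the start; "moment": the same for the moment, N m; "finger_gap": finger opening in m; "finger_force": force on a finger pad.
Only numpy, scipy, OpenCV 4.12 (cv2) and the standard library are available. Lean on these libraries where they do the work, as an engineer would, in place of code of your own. Each camera call takes 0.05 s, during which the arm holds its last target. There are 200 camera calls.

### The job

The finned heat sink on the rubber mat goes into the cradle next, but the cradle's sliding end stop is set for another size. Squeeze in the two spring buttons of the telescoping sleeve and slide it until they pop out through the pair of holes at which that heat sink just fits between the two stops, then lay the heat sink fins up and squarely on the bed between the stops. Leave the spare heat sinks in their tray and do not disturb the spool, the bottle or the rubber nozzle.

Things in the scene. Friction and masses are not known exactly. Their poses are not given: they have to be found in the camera images.
- cradle: Fixed grey cradle. Origin: on the table under its 346 x 170 x 10 mm base plate (x -171 to 175, y -85 to 85 mm). x runs along its fixed 26 mm square tube (at y = 45 mm, axis 42 mm up, end posts 59 mm high at x = -162 and 170 mm, a 34 mm square sleeve on it). Bed at y = -45 mm: rubber strip 40 mm wide, top at z = 18 mm, from the fixed stop to x = 41 mm.
- fixed_stop_face (a point): Middle of the fixed stop's face at bed height, at (-155, -45, 18) mm in the cradle's frame; the stop is a block 60 mm wide, up to z = 50 mm, that closes the bed's -x end.
- sliding_stop_face (a point): Middle of the sliding stop's face at bed height: an 8 mm thick plate fixed to the -x end of the 130 mm long sleeve, reaching across the bed to cradle y = -75 mm, z 24 to 56 mm. The heat sink lies midway between this face and the fixed stop's.
- end_stop (a joint): Slide of the sleeve in m, 0 at the start, + = along the cradle's +x, wider gap. Gap between the stop faces = 128 mm + this. Four pairs of 18 mm holes at 30 mm pitch lock it at -0.030, 0, 0.030 and 0.060 (gaps 98, 128, 158, 188 mm, each for a heat sink 8 mm shorter), with 1 mm play either way. Friction between holes about 2.5 N. Range -0.036 to 0.066.
- button_l (a joint): Travel in m of the spring button on the tube's +y side: 0 = popped out, 4.5 mm proud of the sleeve; 0.0045 = flush; 0.0075 = under the 3 mm sleeve wall, between holes. 16 mm wide steel, tapered nose with a 4 mm flat tip; 4 N at rest, 6 N flush. The buttons keep their place on the tube while the sleeve moves over them, and pop out at every pair of holes that comes by (press again to go on).
- button_r (a joint): The same for the button on the tube's -y side. When both are pressed flush, sliding the sleeve (about 15 N) drives them under its wall by their tapered noses. Within about 5 mm of a hole the noses pull the released sleeve onto it.
- button_mid (a point): Point on the tube's axis midway between the buttons, at (53, 45, 42) mm in the cradle's frame. Button tips at +-21.5 mm and sleeve sides at +-17 mm along the cradle's y. A grip from above here, closing along the cradle's y, presses both buttons flush and holds the sleeve, which can then be moved along x.
- sink_short: Plain aluminium heat sink 90 mm long. Origin: centre of its underside; x along its length, z up out of the fins. 44 mm wide, 34 mm high (8 mm base plate, seven 3 mm fins along its whole length, the outer two flush with the sides); grip it across its width. Mass about 0.2 kg.
- sink_medium: Plain aluminium heat sink 150 mm long. Origin: centre of its underside; x along its length, z up out of the fins. 44 mm wide, 34 mm high (8 mm base plate, seven 3 mm fins along its whole length, the outer two flush with the sides); grip it across its width. Mass about 0.33 kg.
- sink_long: Plain aluminium heat sink 180 mm long. Origin: centre of its underside; x along its length, z up out of the fins. 44 mm wide, 34 mm high (8 mm base plate, seven 3 mm fins along its whole length, the outer two flush with the sides); grip it across its width. Mass about 0.4 kg.
- mat: Fixed dark rubber mat 200 x 160 x 3 mm (x, y, z), origin at the centre of its underside. The one heat sink lying on it is the one to be mounted. Keep the arm off the fixed wooden cabinet behind: front at world x = 0.65 m, y -0.20 to -0.45 m, 0.25 m high, with boards stacked on it to 0.35 m.
- spare_tray: Fixed shallow plywood tray 204 x 170 mm with a 14 mm rim and a 3 mm floor, origin at the centre of its underside. The two other heat sinks lie in it and stay there.
- spool: Solder spool, 58 mm across, 52 mm high, standing; origin under its centre. Leave alone.
- flux: Small dropper bottle, 28 mm across, 70 mm high, standing; origin under its centre. Leave alone.
- nozzle: Black rubber suction nozzle, 42 mm across, 58 mm high, standing; origin under its centre. Leave alone. Beyond it, left of the cradle (world y over 0.10 m, x over 0.42 m), stand fixed black control boxes, up to 0.17 m high.

How it is judged:
On the way:
1. both spring buttons are pressed in, at least flush with the sleeve (value of joint each of button_l, button_r above 0.0035 m), for 0.1 s.
At the end, for the whole second after the job is handed in: Both buttons popped out at the holes whose gap is 8 mm longer than the mat's heat sink (sleeve within 2.5 mm); that sink at rest on the bed, fins up, within 10 mm of the bed's centre line, 8 mm of mid-gap and 0.12 rad of square; both spares in the tray, within 30 mm of their start (value of joint each of button_l, button_r below 0.0015 m and ((value of joint end_stop between -0.0325 and -0.0275 m and x of sink_short in the frame of cradle between -0.114 and -0.098 m and y of sink_short in the frame of cradle between -0.055 and -0.035 m and z of sink_short in the frame of cradle between 0.014 and 0.022 m and angle between the x axis of sink_short and the x axis of cradle, either way round below 0.12 rad and angle between sink_short's own z axis and vertical below 0.06 rad and linear speed of sink_short below 0.02 m/s and horizontal distance between each of sink_medium, sink_long and spare_tray below 0.09 m and distance of each of sink_medium, sink_long from where it was at the start of the episode below 0.03 m) or (value of joint end_stop between 0.0275 and 0.0325 m and x of sink_medium in the frame of cradle between -0.084 and -0.068 m and y of sink_medium in the frame of cradle between -0.055 and -0.035 m and z of sink_medium in the frame of cradle between 0.014 and 0.022 m and angle between the x axis of sink_medium and the x axis of cradle, either way round below 0.12 rad and angle between sink_medium's own z axis and vertical below 0.06 rad and linear speed of sink_medium below 0.02 m/s and horizontal distance between each of sink_short, sink_long and spare_tray below 0.09 m and distance of each of sink_short, sink_long from where it was at the start of the episode below 0.03 m) or (value of joint end_stop between 0.0575 and 0.0625 m and x of sink_long in the frame of cradle between -0.069 and -0.053 m and y of sink_long in the frame of cradle between -0.055 and -0.035 m and z of sink_long in the frame of cradle between 0.014 and 0.022 m and angle between the x axis of sink_long and the x axis of cradle, either way round below 0.12 rad and angle between sink_long's own z axis and vertical below 0.06 rad and linear speed of sink_long below 0.02 m/s and horizontal distance between each of sink_short, sink_medium and spare_tray below 0.09 m and distance of each of sink_short, sink_medium from where it was at the start of the episode below 0.03 m))); the robot touches nothing.
It fails at once if the spool, the bottle or the nozzle is moved more than 25 mm or tipped over (distance of any of spool, flux, nozzle from where it was at the start of the episode above 0.025 m or angle between any of spool, flux, nozzle's own z axis and vertical above 0.5 rad).
It also fails if it takes over 56 s, if anything falls off the work surface, if the arm or the gripper's body presses on something with over 40 N, if the wrist force passes 120 N, or if a joint passes its speed limit or range.

## Working session

There is one attempt and no reset: what is moved stays moved. The work goes in short steps, Python scripts to look and compute and a shell command to move; the robot and the scene stay as the last step left them, time stands still between calls to the robot, and variables do not carry over. Pictures are saved under pics/ and viewed, at most 10 in all, crops included, and the job is handed in when it is done.

```bash
ls; mkdir -p pics
python3 - <<'E'
from station import bot, optics, observe
import cv2
for n in ("top","side"):
    cv2.imwrite(f"pics/{n}0.png",optics.read_camera(n)[:,:,::-1])
    p=optics.camera_params(n);print(n,p)
print(optics.camera_params("wrist"));s=observe();print(s)
E
```

```text
nudge.py
pics
station.py
top {'mtx': array([[393.2927219 ,   0.        , 255.27170872],
       [  0.        , 393.2927219 , 191.54703532],
       [  0.        ,   0.        ,   1.        ]]), 'dist': array([-0.04573438,  0.        ,  0.        ,  0.        ,  0.        ]), 'R': array([[-0.01355266, -0.99990216,  0.00346225],
       [-0.97659716,  0.01249332, -0.21471356],
       [ 0.21464929, -0.00629116, -0.97667093]]), 't': array([-0.22795172,  0.49797228,  1.19478268])}
side {'mtx': array([[369.99071419,   0.        , 249.42711847],
       [  0.        , 369.99071419, 187.62100856],
       [  0.        ,   0.        ,   1.        ]]), 'dist': array([-0.06266171,  0.        ,  0.        ,  0.        ,  0.        ]), 'R': array([[-0.0204321 , -0.99979017, -0.00146361],
       [-0.69624716,  0.01527934, -0.71763949],
       [ 0.71751127, -0.01364385, -0.69641325]]), 't': array([-0.23087908,  0.38527238,  0.71483308])}
{'mtx': array([[295.7280889,   0.       , 257.9836045],
       [  0.       , 295.7280889, 194.4853461],
       [  0.       ,   0.       ,   1.       ]]), 'dist': array(
[... 423 characters left out ...]
me': 0.1, 'qpos': array([-1.1829022 ,  0.46935178, -0.04860952,  1.53355739,  0.02409118,
        1.1410296 , -0.08230946]), 'dq': array([ 0.00077115, -0.00241043,  0.000287  , -0.00123648, -0.00211059,
       -0.00137458,  0.00226672]), 'effort': array([ 9.16740319e-04, -5.09167421e+01, -8.08536471e-02, -2.36828542e+01,
       -6.13627397e-02,  3.44969903e-02,  6.21607069e-05]), 'tool_pos': array([0.27302886, 0.61675169, 0.23561771]), 'ee_rot': array([-1.58784301e-04,  2.06877889e-01,  9.78366375e-01, -8.66036340e-04]), 'ft_force': array([-0.00333924, -0.23797562, -0.787416  ]), 'moment': array([-0.00887749,  0.02340983, -0.00806913]), 'finger_force': 0.0, 'finger_gap': 0.08700372787066163}
```

View pics/top0.png

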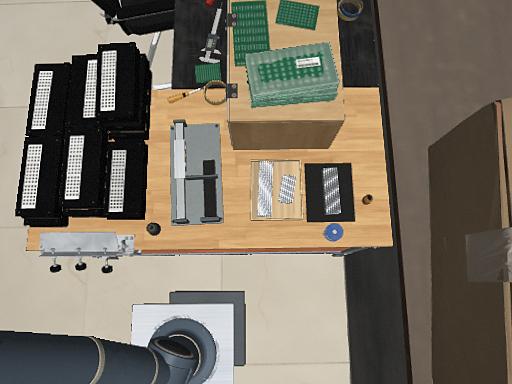

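View pics/side0.png

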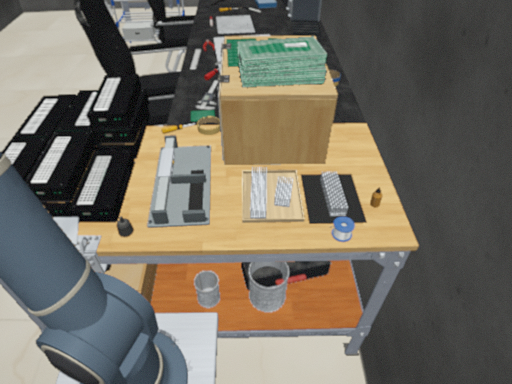

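The mat's heat sink is at top (332,190), the spares are in the tray at (265,188) and (288,188), and the cradle spans columns 171–223 with its fixed stop at the bottom. The spool is at (334,232), the flux bottle at (367,199) and the nozzle at (153,229). I'll zoom in and measure.

```bash
cat > h.py <<'E'
import numpy as np, cv2
from station import bot, optics, observe
from scipy.spatial.transform import Rotation as Rn
def ray(n,uv):
    p=optics.camera_params(n); u=cv2.undistortPoints(np.array(uv,float).reshape(-1,1,2),p["mtx"],p["dist"]).reshape(-1,2)
    d=np.c_[u,np.ones(len(u))]
    if n=="wrist":
        s=observe(); w,x,y,z=s["ee_rot"]; R=Rn.from_quat([x,y,z,w]).as_matrix(); M=p["mount"]
        return s["tool_pos"]+R@M[:3,3], d@(R@M[:3,:3]).T
    return -p["R"].T@p["t"], d@p["R"]
def onz(n,uv,z):
    c,d=ray(n,uv); return c+d*((z-c[2])/d[:,2])[:,None]
def proj(n,X):
    p=optics.camera_params(n)
    if n=="wrist":
        s=observe(); w,x,y,z=s["ee_rot"]; R=Rn.from_quat([x,y,z,w]).as_matrix(); M=p["mount"]
        Rc=(R@M[:3,:3]).T; t=-Rc@(s["tool_pos"]+R@M[:3,3])
    else: Rc,t=p["R"],p["t"]
    return cv2.projectPoints(np.array(X,float).reshape(-1,1,3),cv2.Rodrigues(Rc)[0],t,p["mtx"],p["dist"])[0].reshape(-1,2)
E
python3 - <<'E'
from h import *
a=cv2.imread("pics/top0.png")[110:250,140:395]; cv2.imwrite("pics/topz.png",cv2.resize(a,None,fx=3,fy=3,interpolation=cv2.INTER_CUBIC))
print("mat",onz("top",[[306,165],[351,163],[354,220],[309,222],[332,190]],.003).round(3))
print("cradle",onz("top",[[171,224],[223,222],[219,122]],.01).round(3))
print("spool,flux,nozzle",onz("top",[[334,232],[367,199],[153,229]],.05).round(3))
print(observe()["qpos"])
E
```

```text
mat [[ 0.596 -0.407  0.003]
 [ 0.601 -0.559  0.003]
 [ 0.407 -0.557  0.003]
 [ 0.402 -0.409  0.003]
 [ 0.508 -0.49   0.003]]
cradle [[ 0.401  0.04   0.01 ]
 [ 0.405 -0.129  0.01 ]
 [ 0.751 -0.114  0.01 ]]
spool,flux,nozzle [[ 0.363 -0.479  0.05 ]
 [ 0.467 -0.591  0.05 ]
 [ 0.38   0.087  0.05 ]]
[-1.1829022   0.46935178 -0.04860952  1.53355739  0.02409118  1.1410296
 -0.08230946]
```

View pics/topz.png

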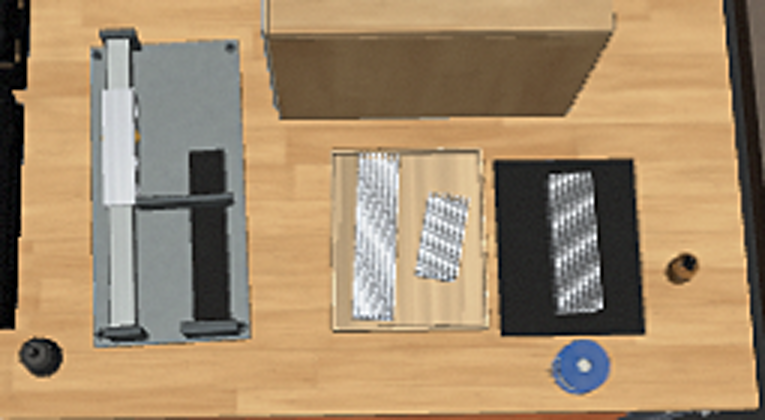

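```bash
cat > m.py <<'E'
from h import *
im=cv2.imread("pics/top0.png"); hsv=cv2.cvtColor(im,cv2.COLOR_BGR2HSV)
g=im.max(2)
# sink on mat
m=np.zeros(g.shape,np.uint8); m[166:218,311:348]=(g[166:218,311:348]>75)
m=cv2.morphologyEx(m,cv2.MORPH_CLOSE,np.ones((5,5)))
c=max(cv2.findContours(m,0,1)[0],key=cv2.contourArea)
P=onz("top",c.reshape(-1,2),.037)[:,:2].astype(np.float32)*1000
(r,s,a)=cv2.minAreaRect(P); print("sink",r,s,a)
# cradle plate
m=((hsv[...,1]<60)&(g>85)&(g<200)).astype(np.uint8); m[:, :165]=0; m[:,228:]=0; m[:115]=0; m[230:]=0
m=cv2.morphologyEx(m,cv2.MORPH_OPEN,np.ones((3,3)))
# right edge of plate per row
e=[(np.nonzero(m[y])[0].max()+.5,y) for y in range(128,214)]
E=onz("top",e,.01)[:,:2]; k=np.polyfit(E[:,0],E[:,1],1); print("right edge y= k x + b",k,"resid",np.std(E[:,1]-np.polyval(k,E[:,0])))
cols=range(180,215)
b=[(x,np.nonzero(m[:,x])[0].max()+.5) for x in cols]; t=[(x,np.nonzero(m[:,x])[0].min()-.5) for x in range(195,216)]
B=onz("top",b,.01)[:,:2];T=onz("top",t,.01)[:,:2]; print("bottom x med",np.median(B,0),"top",np.median(T,0))
E
python3 m.py
```

```text
sink (500.1007995605469, -480.1815185546875) (155.3869171142578, 50.0744514465332) 0.6057165265083313
right edge y= k x + b [ 0.04515715 -0.14718102] resid 0.0009256805829865318
bottom x med [ 0.41074189 -0.04473388] top [ 0.74599811 -0.06567827]
```

Length is about 150 mm, so it's the medium sink and the target slide is +0.030. The cradle is at about (0.576, -0.036) with yaw 0.045, so button_mid is at about (0.627, 0.011). I'll move above it.

```bash
cat >> h.py <<'E'
def to(x,y,z,yaw):
    "print tool-frame shift to a tool-down pose with tool y at angle yaw+90deg"
    s=observe(); w,a,b,c=s["ee_rot"]; R=Rn.from_quat([a,b,c,w])
    cy,sy=np.cos(yaw),np.sin(yaw); G=Rn.from_matrix(np.array([[-cy,-sy,0],[-sy,cy,0],[0,0,-1]]).T)
    print("t",round(s["time"],2),"F",s["ft_force"].round(1),"d",R.inv().apply(np.array([x,y,z])-s["tool_pos"]).round(4),"r",(R.inv()*G).as_rotvec().round(4))
E
python3 nudge.py '-.569 -.41 0 0 0 -.46;-.569 -.41 0 0 0 -.46;-.569 -.41 0 0 0 -.46;-.569 -.41 0 0 0 -.46;-.569 -.41 0 0 0 -.46;-.569 -.41 0 0 0 -.46;-.569 -.41 0 0 0 -.46;-.569 -.41 0 0 0 -.46'
python3 -c "
from h import *;to(.60,.011,.235,.045)"
```

```text
time: 0.9
tool_pos: [0.4758, 0.27, 0.2364]
ee_rot: [-0.0, -0.022, 1.0, -0.0]
ft_force: [0.3, -0.3, 0.9]
finger_gap: 0.0871
finger_force: 0.0
t 0.9 F [ 0.3 -0.3  0.9] d [-0.1128 -0.2641  0.0014] r [-0.     -0.0003 -0.0017]
```

```bash
python3 nudge.py '-.1128 -.264 0 0 0 0;-.1128 -.264 0 0 0 0;-.1128 -.264 0 0 0 0;-.1128 -.264 0 0 0 0;-.1128 -.264 0 0 0 0;-.1128 -.264 0 0 0 0;-.1128 -.264 0 0 0 0;-.1128 -.264 0 0 0 0'
python3 -c "
from h import *;to(.627,.011,.235,.045)
cv2.imwrite('pics/w1.png',optics.read_camera('wrist')[:,:,::-1])
import json
o=np.array([.576,-.0362]);c,s=np.cos(.045),np.sin(.045);A=np.array([[c,-s],[s,c]])
for q,z in [((53,45),59),((53,66.5),42),((53,23.5),42),((-27,-75),56),((-27,-45),56),((-155,-45),50),((175,85),10),((175,-85),10),((41,-25),18),((41,-65),18),((-155,-15),50)]:
  print(q,z,proj('wrist',[*(o+A@np.array(q)/1000),z/1000]).round(0))
"
```

```text
time: 1.7
tool_pos: [0.5992, 0.0123, 0.2359]
ee_rot: [-0.001, -0.02, 1.0, 0.0]
ft_force: [-0.8, 0.8, -0.1]
finger_gap: 0.0872
finger_force: 0.0
t 1.7 F [-0.8  0.8 -0.1] d [-0.0277 -0.0025  0.0008] r [ 0.0003 -0.0013 -0.0041]
(53, 45) 59 [[253. 204.]]
(53, 66.5) 42 [[271. 199.]]
(53, 23.5) 42 [[236. 200.]]
(-27, -75) 56 [[143. 134.]]
(-27, -45) 56 [[171. 133.]]
(-155, -45) 50 [[163.   4.]]
(175, 85) 10 [[282. 274.]]
(175, -85) 10 [[164. 275.]]
(41, -25) 18 [[199. 185.]]
(41, -65) 18 [[168. 185.]]
(-155, -15) 50 [[192.   4.]]
```

View pics/w1.png

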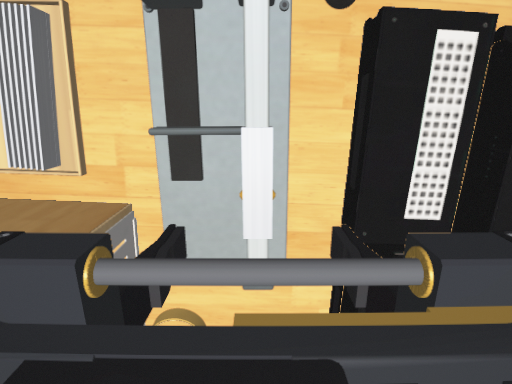

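The wrist view shows the buttons as orange tips at (241,195) and (273,195), and the sleeve's white top spanning columns 242–273 and rows 127–238. I'll refine the cradle pose from these.

Run:
```python
from h import *
im=cv2.imread("pics/w1.png"); h=cv2.cvtColor(im,cv2.COLOR_BGR2HSV)
m=((h[...,0]>8)&(h[...,0]<30)&(h[...,1]>100)).astype(np.uint8); m[:180]=0;m[210:]=0;m[:,:230]=0;m[:,285:]=0
n,_,st,ce=cv2.connectedComponentsWithStats(m); print(st[1:],ce[1:])
P=onz("wrist",ce[1:],.042); print("buttons",P.round(4))
# sleeve top edges
w=(im.min(2)>205); rows=range(140,225)
L=[];R=[]
for y in rows:
    x=np.nonzero(w[y,235:282])[0]+235; L.append((x.min()-.5,y));R.append((x.max()+.5,y))
for n_,e in(("L",L),("R",R)):
    Q=onz("wrist",e,.059); k=np.polyfit(Q[:,0],Q[:,1],1); print(n_,k,"y at .627:",np.polyval(k,.627), e[0],e[-1])
c=np.nonzero(w[100:250,257])[0]+100; print("sleeve rows",c.min(),c.max())
g=cv2.cvtColor(im,cv2.COLOR_BGR2GRAY); print(g[120:140,257],g[228:245,257])
# plate edge left, z=.01
sat=h[...,1]; e=[]
for y in range(20,190):
    x=140+np.argmax(sat[y,140:]<60); e.append((x-.5,y))
Q=onz("wrist",e,.01); k=np.polyfit(Q[:,0],Q[:,1],1); r=Q[:,1]-np.polyval(k,Q[:,0]);k=np.polyfit(Q[abs(r)<.002,0],Q[abs(r)<.002,1],1); print("plate -y edge",k,r.std())
e=[]
for y in list(range(20,115))+list(range(150,220)):
    x=258+0; z=np.nonzero(sat[y,276:310]<60)[0]; e.append((276+z.max()+.5,y))
Q=onz("wrist",e,.01); k=np.polyfit(Q[:,0],Q[:,1],1); print("plate +y edge",k)
```

```text
[[240 191   2   7  11]
 [273 191   2   7  12]] [[240.63636364 194.18181818]
 [273.41666667 194.        ]]
buttons [[ 0.6209 -0.0046  0.042 ]
 [ 0.619   0.0349  0.042 ]]
L [ 0.057301   -0.03747154] y at .627: -0.0015438111756470377 (np.float64(240.5), 140) (np.float64(242.5), 224)
R [0.04832433 0.00264129] y at .627: 0.03294063846254209 (np.float64(272.5), 140) (np.float64(271.5), 224)
sleeve rows 100 249
[230 230 231 230 231 230 231 230 244 245 245 245 245 245 245 245 245 245
 245 245] [237 237 237 236 237 237 237 237 237 237 236 227 227 227 227 227 227]
plate -y edge [ 0.04769727 -0.14332479] 0.001195022965140127
plate +y edge [0.04751374 0.02501003]
```

Run:
```python
from h import *
im=cv2.imread("pics/top0.png"); h=cv2.cvtColor(im,cv2.COLOR_BGR2HSV)
m=((h[...,0]>8)&(h[...,0]<30)&(h[...,1]>100)).astype(np.uint8); m[:140]=0;m[170:]=0;m[:,:175]=0;m[:,200:]=0
n,_,st,ce=cv2.connectedComponentsWithStats(m); print(st[1:],ce[1:],onz("top",ce[1:],.042).round(4))
print("top strip end",onz("top",[[209,160.2]],.018).round(4)," sleeve ends",onz("top",[[179.5,139.5],[179.5,178]],.059).round(4))
print("w strip end",onz("wrist",[[187,181]],.018).round(4),"sleeve ends",onz("wrist",[[257,127.5],[257,238.5]],.059).round(4))
```

```text
[[185 153   2   5   7]] [[185.28571429 155.14285714]] [[ 0.6228 -0.0067  0.042 ]]
top strip end [[ 0.6118 -0.082   0.018 ]]  sleeve ends [[0.6711 0.0106 0.059 ]
 [0.5413 0.0068 0.059 ]]
w strip end [[ 0.6133 -0.0745  0.018 ]] sleeve ends [[0.5406 0.0118 0.059 ]
 [0.6703 0.0173 0.059 ]]
```

Run:
```python
from h import *
for z in (0,.08,.17): print(z,"wrist",onz("wrist",[[345,235],[376,20],[356,130],[352,180]],z)[:,:2].round(3).tolist(),"top",onz("top",[[145,148],[145,180],[144,217]],z)[:,:2].round(3).tolist())
to(.6205,.0150,.12,.048)
```

```text
0 wrist [[0.687, 0.142], [0.414, 0.146], [0.541, 0.138], [0.607, 0.142]] top [[0.664, 0.139], [0.551, 0.134], [0.426, 0.131]]
0.08 wrist [[0.652, 0.115], [0.436, 0.118], [0.537, 0.112], [0.589, 0.115]] top [[0.636, 0.116], [0.531, 0.111], [0.414, 0.109]]
0.17 wrist [[0.614, 0.085], [0.462, 0.087], [0.533, 0.082], [0.57, 0.084]] top [[0.606, 0.091], [0.508, 0.086], [0.399, 0.084]]
t 1.75 F [-0.1  0.4 -0.1] d [-0.0218 -0.      0.1159] r [ 0.0009 -0.0013 -0.0043]
```

```bash
python3 nudge.py '-.0218 0 .05 0 0 -.004;-.0218 0 .1 0 0 -.004;-.0218 0 .15 0 0 -.004;-.0218 0 .18 0 0 -.004;-.0218 0 .198 0 0 -.004;-.0218 0 .198 0 0 -.004'
python3 -c "
from h import *;to(.6205,.0150,.037,.048)"
```

```text
time: 2.35
tool_pos: [0.6182, 0.0165, 0.0353]
ee_rot: [-0.004, -0.025, 1.0, 0.0]
ft_force: [0.0, 0.0, 0.3]
finger_gap: 0.0869
finger_force: 0.0
t 2.35 F [0.  0.  0.3] d [-0.0022 -0.0016 -0.0017] r [ 0.001  -0.007   0.0025]
```

```bash
python3 nudge.py '-.001 -.001 -.001 0 0 0;-.001 -.001 -.001 0 0 0;-.001 -.001 -.001 0 0 0;-.001 -.001 -.001 0 0 0;-.001 -.001 -.001 0 0 0;-.001 -.001 -.001 0 0 0;-.001 -.001 -.001 0 0 0;-.001 -.001 -.001 0 0 0' .03
python3 -c "
from h import *;to(.6205,.0150,.037,.048)"
```

```text
time: 3.15
tool_pos: [0.6224, 0.0119, 0.0397]
ee_rot: [0.0, -0.023, 1.0, -0.001]
ft_force: [-0.0, -2.2, 2.4]
finger_gap: 0.0333
finger_force: 14.4
t 3.15 F [-0.  -2.2  2.4] d [0.0017 0.0032 0.0027] r [-0.0014  0.0003 -0.0013]
```

```bash
python3 nudge.py '-.006 0 0 0 0 0;-.012 0 0 0 0 0;-.018 0 0 0 0 0;-.024 0 0 0 0 0;-.03 0 0 0 0 0;-.03 0 0 0 0 0;-.03 0 0 0 0 0;-.03 0 0 0 0 0'
python3 -c "
from h import *;to(.6205,.0150,.037,.048)"
```

```text
time: 3.95
tool_pos: [0.6528, 0.0134, 0.0394]
ee_rot: [0.001, -0.023, 1.0, -0.001]
ft_force: [1.5, -5.4, -1.3]
finger_gap: 0.0332
finger_force: 30.0
t 3.95 F [ 1.5 -5.4 -1.3] d [0.0322 0.0031 0.0023] r [-0.0013  0.0013 -0.0014]
```

```bash
python3 nudge.py '0 0 0 0 0 0;0 0 0 0 0 0;0 0 0 0 0 0;0 0 -.04 0 0 0;0 0 -.09 0 0 0;0 0 -.14 0 0 0;0 0 -.19 0 0 0;0 0 -.2 0 0 0' .087
python3 - <<'E'
from h import *
to(.60,.015,.235,.048)
im=optics.read_camera('wrist')[:,:,::-1].copy();cv2.imwrite('pics/w2.png',im)
h=cv2.cvtColor(im,cv2.COLOR_BGR2HSV)
o=np.array([.5695,-.0325]);c,s=np.cos(.048),np.sin(.048);A=np.array([[c,-s],[s,c]])
u=proj('wrist',[*(o+A@[.053,.045]),.042])[0];print("button px",u)
x,y=u.astype(int);b=(h[...,0]>8)&(h[...,0]<30)&(h[...,1]>100);m=np.zeros(b.shape,np.uint8);m[y-12:y+12,x-25:x+25]=b[y-12:y+12,x-25:x+25]
n,_,st,ce=cv2.connectedComponentsWithStats(m);print(st[1:],onz("wrist",ce[1:],.042).round(4))
cv2.imwrite('pics/w2z.png',cv2.resize(im[100:300,150:350],None,fx=3,fy=3))
E
```

```text
time: 4.75
tool_pos: [0.6554, 0.0158, 0.2471]
ee_rot: [0.006, -0.024, 1.0, 0.001]
ft_force: [0.3, 0.5, 0.2]
finger_gap: 0.0847
finger_force: 0.0
t 4.75 F [0.3 0.5 0.2] d [0.0556 0.0018 0.0114] r [0.0018 0.0126 0.0004]
button px [257.34105991 144.7414175 ]
[[238 141   2   6  10]
 [272 140   2   7  11]] [[ 0.6199 -0.0072  0.042 ]
 [ 0.6176  0.0326  0.042 ]]
```

View pics/w2z.png

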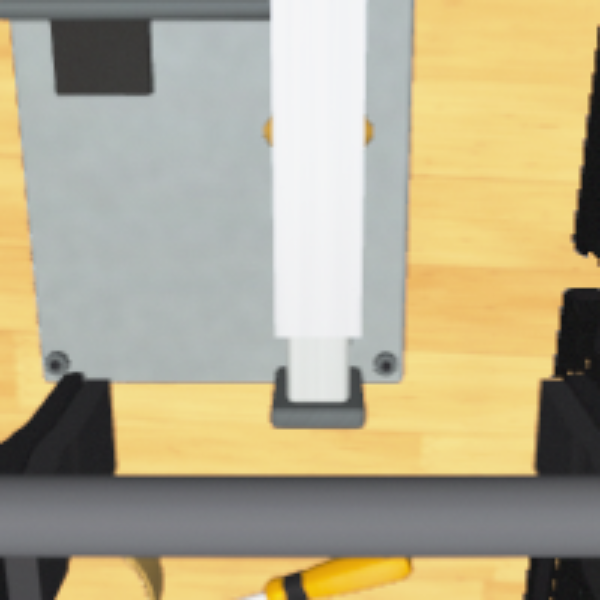

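Both buttons are out at zoom (268,131) and (368,131), and the sleeve has moved +30 mm with its end at zoom row 337. Next I'll move over the mat.

```bash
python3 -c "
from h import *;print(onz('wrist',[[257,212.3]],.059))"
python3 nudge.py '.05 0 0 0 0 0;.1 0 0 0 0 0;.15 -.02 0 0 0 0;.155 -.07 0 0 0 0;.155 -.12 0 0 0 0;.155 -.17 0 0 0 0;.155 -.22 0 0 0 0;.155 -.27 0 0 0 0'
python3 -c "
from h import *;to(.48,-.48,.235,.048)"
```

```text
[[0.69884366 0.0183171  0.059     ]]
time: 5.6
tool_pos: [0.5094, -0.2609, 0.238]
ee_rot: [-0.001, -0.024, 1.0, 0.001]
ft_force: [1.0, -0.6, -0.1]
finger_gap: 0.0867
finger_force: 0.0
t 5.6 F [ 1.  -0.6 -0.1] d [ 0.04   -0.2174  0.0026] r [ 0.0019 -0.0018  0.0005]
```

```bash
python3 nudge.py '.04 -.04 0 0 0 0;.04 -.09 0 0 0 0;.04 -.14 0 0 0 0;.04 -.19 0 0 0 0;.04 -.217 0 0 0 0;.04 -.217 0 0 0 0;.04 -.217 0 0 0 0'
python3 - <<'E'
from h import *
to(.48,-.48,.235,.048)
im=optics.read_camera('wrist')[:,:,::-1].copy();cv2.imwrite('pics/w3.png',im)
E
```

```text
time: 6.3
tool_pos: [0.4799, -0.4782, 0.2372]
ee_rot: [-0.001, -0.023, 1.0, 0.002]
ft_force: [0.9, 0.6, 0.3]
finger_gap: 0.0871
finger_force: 0.0
t 6.3 F [0.9 0.6 0.3] d [ 0.     -0.0018  0.0022] r [ 0.0031 -0.0021 -0.0014]
```

View pics/w3.png

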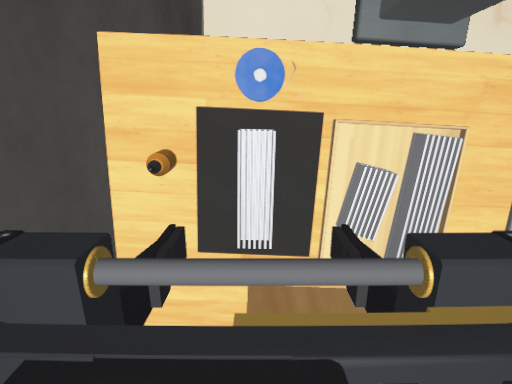

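The sink lies fins up at columns 237–275, rows 129–250. The spool is at (260,75) and the flux bottle at (160,162). I'll measure the fin tops.

Run:
```python
from h import *
im=cv2.imread("pics/w3.png");g=cv2.cvtColor(im,cv2.COLOR_BGR2GRAY)
m=np.zeros(g.shape,np.uint8); m[115:253,210:305]=(g[115:253,210:305]>90)
m=cv2.morphologyEx(m,cv2.MORPH_CLOSE,np.ones((3,9)))
c=max(cv2.findContours(m,0,2)[0],key=cv2.contourArea);print(cv2.boundingRect(c))
P=onz("wrist",c.reshape(-1,2),.037)[:,:2].astype(np.float32)*1000
print(cv2.minAreaRect(P))
L=[];R=[]
for y in range(140,240):
    x=np.nonzero(m[y])[0];L.append((x.min()-.5,y));R.append((x.max()+.5,y))
for e in(L,R):
    Q=onz("wrist",e,.037);k=np.polyfit(Q[:,0],Q[:,1],1);print(k,np.polyval(k,.5))
```

```text
(237, 129, 39, 120)
((500.7840270996094, -477.3868408203125), (151.77545166015625, 45.044986724853516), 1.6457853317260742)
[ 0.02827019 -0.51466709] -0.5005319945903015
[ 0.02815227 -0.46894121] -0.4548650797766268
```

```bash
python3 -c "
from h import *;to(.5008,-.4775,.024,.0285)"
```

```text
t 6.35 F [-0.3  0.1  0.5] d [-0.0205 -0.0021  0.2137] r [ 0.0034 -0.0015  0.02  ]
```

```bash
python3 nudge.py '-.0205 -.001 .04 0 0 .019;-.0205 -.001 .09 0 0 .019;-.0205 -.001 .14 0 0 .019;-.0205 -.001 .18 0 0 .019;-.0205 -.001 .205 0 0 .019;-.0205 -.001 .212 0 0 .019;-.0205 -.001 .212 0 0 .019;-.0205 -.001 .212 0 0 .019'
python3 -c "
from h import *;to(.5008,-.4775,.024,.0285)"
```

```text
time: 7.15
tool_pos: [0.5021, -0.4791, 0.0293]
ee_rot: [0.001, -0.015, 1.0, -0.001]
ft_force: [-0.6, -0.2, 0.5]
finger_gap: 0.0872
finger_force: 0.0
t 7.15 F [-0.6 -0.2  0.5] d [0.0012 0.0016 0.0053] r [-0.0015  0.0023  0.0007]
```

```bash
python3 nudge.py '0 0 .003 0 0 0;0 0 .003 0 0 0' ; python3 nudge.py '0 0 0 0 0 0;0 0 0 0 0 0;0 0 0 0 0 0;0 0 0 0 0 0;0 0 0 0 0 0;0 0 0 0 0 0;0 0 0 0 0 0' .03
python3 -c "
from h import *;to(.5008,-.4775,.024,.0285)"
```

```text
time: 7.35
tool_pos: [0.5014, -0.4793, 0.0258]
ee_rot: [0.001, -0.014, 1.0, -0.001]
ft_force: [-0.3, 0.0, -0.1]
finger_gap: 0.0871
finger_force: 0.0
time: 8.05
tool_pos: [0.5008, -0.4792, 0.0244]
ee_rot: [0.0, -0.014, 1.0, -0.0]
ft_force: [0.0, 0.1, -0.8]
finger_gap: 0.0438
finger_force: 30.0
t 8.05 F [ 0.   0.1 -0.8] d [-0.      0.0017  0.0004] r [-0.0003  0.     -0.0003]
```

```bash
python3 nudge.py '0 0 -.04 0 0 0;0 0 -.09 0 0 0;0 0 -.14 0 0 -.01;0 .04 -.17 0 0 -.02;0 .09 -.175 0 0 -.02;0 .14 -.175 0 0 -.02;0 .19 -.175 0 0 -.02;0 .24 -.175 0 0 -.02'
python3 -c "
from h import *;to(.4958,-.0811,.19,.048)"
```

```text
time: 8.85
tool_pos: [0.493, -0.237, 0.1989]
ee_rot: [-0.001, -0.024, 1.0, 0.0]
ft_force: [1.4, 0.0, -4.0]
finger_gap: 0.0442
finger_force: 30.0
t 8.85 F [ 1.4  0.  -4. ] d [-0.0103  0.1555  0.0091] r [ 0.0009 -0.0011  0.    ]
```

```bash
python3 nudge.py '-.01 .04 0 0 0 0;-.01 .09 0 0 0 0;-.01 .13 0 0 0 0;-.01 .155 .005 0 0 0;-.01 .155 .009 0 0 0;-.01 .155 .009 0 0 0;-.01 .155 .009 0 0 0'
python3 - <<'E'
from h import *
to(.4958,-.0811,.19,.048)
im=optics.read_camera('wrist')[:,:,::-1].copy();cv2.imwrite('pics/w4.png',im)
o=np.array([.5695,-.0325]);c,s=np.cos(.048),np.sin(.048);A=np.array([[c,-s],[s,c]])
for q,z in [((3,-70),56),((-155,-45),50),((3,-45),56)]: print(q,proj('wrist',[*(o+A@np.array(q)/1000),z/1000]).round(1))
E
```

```text
time: 9.55
tool_pos: [0.4962, -0.0855, 0.1903]
ee_rot: [-0.0, -0.023, 1.0, -0.0]
ft_force: [0.2, -1.1, -4.0]
finger_gap: 0.0431
finger_force: 30.0
t 9.55 F [ 0.2 -1.1 -4. ] d [0.0002 0.0044 0.0003] r [-0.0006 -0.0007 -0.0019]
(3, -70) [[237.9 261.1]]
(-155, -45) [[261.4 106.6]]
(3, -45) [[261.4 261.1]]
```

View pics/w4.png

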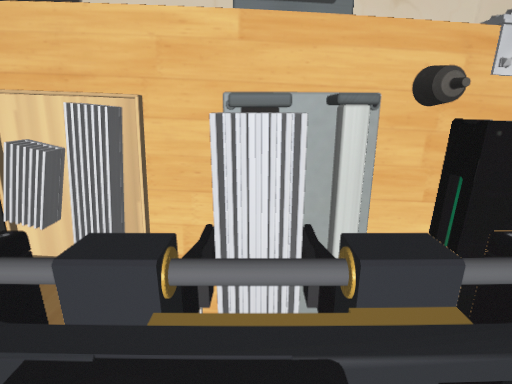

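The fixed stop's face edge is at row 106, columns 229–291, against a predicted (261,107), so the cradle pose is confirmed. The held sink's near end is at row 113, columns 210–307. I'll check the in-hand offset and lower it.

Run:
```python
from h import *
s=observe();z=s["tool_pos"][2]+.0125
print(s["tool_pos"].round(4),onz("wrist",[[210,113.5],[307,113.5]],z).round(4), "stop",onz("wrist",[[229,105.5],[291,105.5]],.05).round(4))
to(.4958,-.0811,.0395,.048)
```

```text
[ 0.4964 -0.0856  0.1905] [[ 0.4224 -0.1092  0.203 ]
 [ 0.4204 -0.0661  0.203 ]] stop [[ 0.4172 -0.1153  0.05  ]
 [ 0.4146 -0.0572  0.05  ]]
t 9.6 F [-0.4 -0.1 -2.6] d [0.0004 0.0046 0.151 ] r [-0.0005 -0.0003 -0.0024]
```

```bash
python3 nudge.py '.0007 .004 .04 0 0 -.002;.0007 .004 .08 0 0 -.002;.0007 .004 .11 0 0 -.002;.0007 .004 .12 0 0 -.002;.0007 .004 .12 0 0 -.002;.0007 .004 .12 0 0 -.002;.0007 .004 .12 0 0 -.002'
python3 - <<'E'
from h import *
to(.4955,-.0815,.0395,.048)
E
```

```text
time: 10.3
tool_pos: [0.4972, -0.0805, 0.0722]
ee_rot: [0.002, -0.025, 1.0, -0.0]
ft_force: [-0.6, 0.6, -2.8]
finger_gap: 0.0436
finger_force: 30.0
t 10.3 F [-0.6  0.6 -2.8] d [ 0.0019 -0.0009  0.0327] r [-0.0003  0.0037  0.0017]
```

```bash
python3 nudge.py '.001 -.0005 .01 0 0 0;.001 -.0005 .02 0 0 0;.001 -.0005 .026 0 0 0;.001 -.0005 .03 0 0 0;.001 -.0005 .03 0 0 0;.001 -.0005 .03 0 0 0'
python3 - <<'E'
from h import *
to(.4955,-.0815,.0395,.048)
E
```

```text
time: 10.9
tool_pos: [0.4948, -0.0807, 0.0404]
ee_rot: [-0.0, -0.025, 1.0, 0.0]
ft_force: [0.1, -0.3, -2.8]
finger_gap: 0.044
finger_force: 30.0
t 10.9 F [ 0.1 -0.3 -2.8] d [-0.0007 -0.0009  0.0009] r [ 0.     -0.0002  0.0022]
```

```bash
python3 nudge.py '0 0 .001 0 0 0;0 0 .002 0 0 0;0 0 .002 0 0 0;0 0 .002 0 0 0'
python3 nudge.py '0 0 0 0 0 0;0 0 0 0 0 0;0 0 0 0 0 0;0 0 0 0 0 0;0 0 -.02 0 0 0;0 0 -.06 0 0 0;0 0 -.11 0 0 0;0 0 -.15 0 0 0' .087
python3 - <<'E'
from h import *
to(.6,-.04,.19,.048)
E
```

```text
time: 11.3
tool_pos: [0.4949, -0.0807, 0.0393]
ee_rot: [0.0, -0.025, 1.0, 0.0]
ft_force: [-2.8, 0.9, 5.7]
finger_gap: 0.0438
finger_force: 30.0
time: 12.1
tool_pos: [0.495, -0.0808, 0.1908]
ee_rot: [0.001, -0.025, 1.0, -0.0]
ft_force: [1.6, -0.3, 0.4]
finger_gap: 0.0865
finger_force: 0.0
t 12.1 F [ 1.6 -0.3  0.4] d [-0.1069  0.0355  0.0009] r [-0.0002  0.0014  0.002 ]
```

```bash
python3 nudge.py '-.03 .02 -.03 0 0 0;-.06 .03 -.05 0 0 0;-.08 .03 -.05 0 0 0;-.08 .03 -.05 0 0 0;-.08 .03 -.05 0 0 0;-.08 .03 -.05 0 0 0'
python3 - <<'E'
from h import *
im=optics.read_camera('wrist')[:,:,::-1].copy();cv2.imwrite('pics/w5.png',im)
a=im[40:260,140:330];cv2.imwrite('pics/w5z.png',cv2.resize(a,None,fx=2.7,fy=2.7))
o=np.array([.5695,-.0325]);c,s=np.cos(.048),np.sin(.048);A=np.array([[c,-s],[s,c]])
g=cv2.cvtColor(im,cv2.COLOR_BGR2GRAY)
for x in(-1,-151):
  print([((proj('wrist',[*(o+A@np.array([x,y])/1000),.052])[0]-[140,40])*2.7).round(0).tolist() for y in(-67,-23)])
E
```

```text
time: 12.7
tool_pos: [0.5716, -0.0472, 0.2377]
ee_rot: [-0.001, -0.025, 1.0, 0.0]
ft_force: [-0.3, 0.3, 0.5]
finger_gap: 0.0872
finger_force: 0.0
[[194.0, 369.0], [296.0, 369.0]]
[[178.0, -17.0], [294.0, -17.0]]
```

View pics/w5z.png

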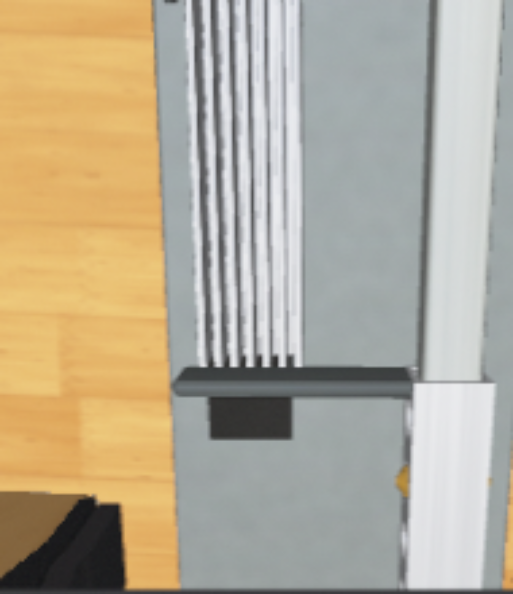

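The sink lies straight and just in front of the sliding plate (edges at 198 and 300, end about row 365), and a popped button shows at (403,482). I'll check the fixed-stop end too.

Run:
```python
import cv2
im=cv2.imread('pics/w5.png')[0:140,160:340];cv2.imwrite('pics/w5y.png',cv2.resize(im,None,fx=4,fy=4))
```

```text
(no output)
```

View pics/w5y.png

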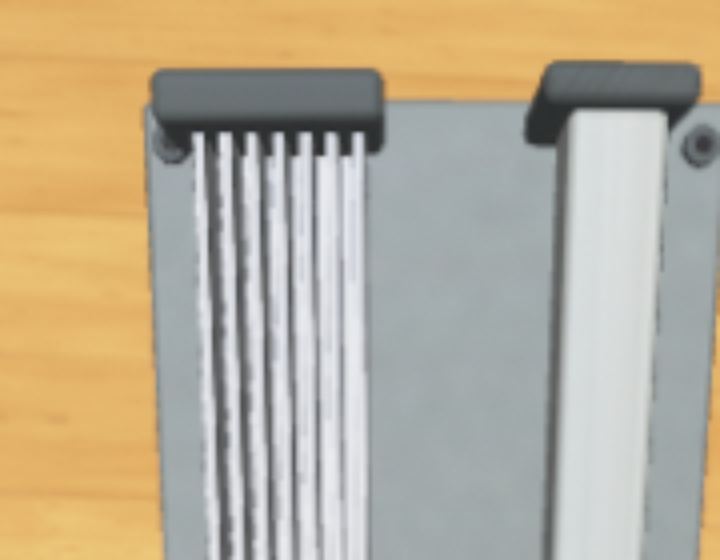

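The sink's end is at row 132, clear of the fixed stop's face, and it is centred to within about 3 mm. I'll hand the job in.

```bash
python3 -c "
from station import bot, optics, observe;print(bot.finish_job())"
```

```text
the job is handed in; nothing more can be done
None
```

I handed the job in at about 13 s of the 56 s: the sleeve is locked at +30 mm with both buttons out, and the medium (150 mm) heat sink lies fins up between the stops, about 3 mm off the bed's centre line in the last picture; no verdict was returned.

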